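Hold the field probe over the copper can

TASK

Draw the yellow field probe out of its slanted holster, turn it upright with its loop pointing down, and hold it about 2 cm above the middle of the copper-coloured shield can on the green circuit board, without the probe touching the board. Finish with the gripper still holding the probe steady there, raised in the air. Leave the board, the blue probe and the other things on the bench where they are.

Things in the scene. Friction and masses are not known exactly. Their poses are not given: they have to be found in the camera images.
- probe_yellow: Yellow hand probe, no cable, a straight rod 190 mm long, 0.11 kg. Origin: end of its tip, on the rod's axis; z runs along the rod from tip to handle end. Along z: black wire loop 22 mm across; steel stem 8 mm thick to 60 mm; yellow handle 24 mm diameter from 60 to 190 mm, black collar 34 mm diameter at 110-114. Grip the bare handle, 114-190 mm. Starts in stand_a's tube.
- stand_a: Fixed stand of the yellow probe: base plate 160 x 90 x 8 mm, red side plates, and a square aluminium tube, 36 mm outside, 60 mm long, leaning 45 degrees. Origin: centre of the base's underside. The tube lies in the x-z plane, rising to the stand's -x (roughly to the robot), mouth 108 mm above the table. The two stands look alike and may swap sides.
- stand_b: Fixed stand of the blue probe: base plate 160 x 90 x 8 mm, red side plates, and a square aluminium tube, 36 mm outside, 60 mm long, leaning 45 degrees. Origin: centre of the base's underside. The tube lies in the x-z plane, rising to the stand's -x (roughly to the robot), mouth 108 mm above the table. The two stands look alike and may swap sides.
- stand_a_mouth (a point): Centre of the mouth (upper end) of stand_a's tube. At the start the yellow probe leans 45 degrees in this tube, its collar resting on the mouth, its tip hanging out below, 30 mm above the table. The bore is 2 to 3 mm wider than the handle; nothing locks the probe: it slides out along its own axis, and its tip is out of the mouth after 110 mm.
- probe_yellow_collar (a point): Point on the yellow probe's axis at the underside of its collar, 110 mm from the tip.
- probe_blue: Blue hand probe, no cable, a straight rod 190 mm long, 0.11 kg. Origin: end of its tip, on the rod's axis; z runs along the rod from tip to handle end. Along z: steel ball 16 mm diameter; steel stem 8 mm thick to 60 mm; blue handle 24 mm diameter from 60 to 190 mm, black collar 34 mm diameter at 110-114. Stays in stand_b's tube; bystander.
- board: Loose green circuit board 130 x 100 mm, 0.25 kg, on rubber feet 10 mm high, at any yaw. Origin: its centre, on the table; x along the 130 mm side, z up. Two square shield cans 32 x 32 mm, tops 20 mm above the table: copper-coloured at (32, 12) mm, silver at (-36, -12) mm in the board's frame. Nothing on it is higher than 20 mm.
- copper_can (a point): Centre of the top face of the copper-coloured shield can, 20 mm above the table.
- meter: Red handheld meter 150 x 75 x 37 mm lying flat between robot and board; origin at the centre of its underside, x along its length; bystander.
- jar: small jar, 44 mm in diameter, 50 mm high, upright beyond the board; origin at the centre of its underside; bystander
- screwdriver: screwdriver 170 mm long lying on the table beyond the board; bystander
There are look-alikes about, which are no part of the job. Of the things that look like the board, take the one that is nearest to the robot's base at the start.

How it is judged:
By the outcome, as a careful person would: the job done as asked, in the order asked, and still so for the second after the job is handed in, while the arm keeps its last pose, push and grip.
It also fails if it takes over 48 s, if anything falls off the work surface, if the arm or the gripper's body presses on something with over 40 N, if the wrist force passes 120 N, or if a joint passes its speed limit or range.

ROBOT

A 7-joint arm with a two-finger parallel gripper is mounted at the origin on the work surface. World frame = base frame: x ahead of the robot, y to its left, z up, the work surface at z = 0. Lengths are in mm, angles in rad, forces in N, time in s.
With the tool pointing down it reaches from about 425 to 800 mm from the base axis. Payload 8.3 kg.
Tool frame: the origin (TCP) lies on the centre line of the jaws, within the pads' length; the fingertips stand 22 mm ahead of it and the grasp point (between the pads) lies 3 mm ahead of it; z points along the fingers, x is the direction in which the jaws open and shut, and the axes are right-handed (so a half turn about z gives the same grasp; the last joint's range is limited). The gripper opens to 85 mm and grips with 20 to 120 N. Pads are 22 mm wide; open, the fingers measure 114 mm over their backs; the gripper's body (76 mm by 85 mm) begins 54 mm behind the grasp point. The pads swing forward as they close: fully open they stand 13 mm farther back than shut.
Start: joints at [-1.347, 0.383, 0.016, 1.37, -0.006, 1.388, -0.046], TCP at [176.752, 599.469, 253.279] pointing down, gripper open.
Joint ranges: [-2.95, 2.95], [-0.25, 2.06], [-1.52, 1.56], [0.18, 2.33], [-1.44, 4.58], [0.02, 2.06], [-3.01, 3.01]. Speed limits (rad/s): [2.39, 2.39, 3.01, 3.01, 3.14, 3.14, 3.14].

INTERFACE

Orientations are given as a unit quaternion [x, y, z, w].
In Python, from plant import telemetry, optics, job_done gives the robot as it stands.
- The arm moves only by the tool step_arm, never from a script. Its argument "commands" is a list of rows, each an object with "offset": the shift along the tool's x, y, z in units of 0.02 m (1.0 is 0.02 m), a list of three; "roll": the turn about the tool's z in units of 10 degrees (1.0 is 10 degrees). In form: [{"offset": [x, y, z], "roll": roll}, ...]. A call has 1 to 20 rows; each row shifts and turns the commanded pose from where the row before left it, along the tool's axes as they then stand; what a row does not reach is not made up. A row lasts 1/8 s, in which the tool goes at most 62.5 mm and 10.7 degrees, less where a joint would pass 70% of its speed; a pose out of reach is approached as far as the arm can. A call with a number of a shift or a turn outside -1 to 1 is refused whole. A call with a gripper value outside its range is refused whole. "grip" is the closure, from -1 (fully open) to 1 (shut), set as the call begins (left out, the last holds). The fingers move at their own pace and stop on an object; the grip force is fixed at half the most. Time passes only in rows, so rows that do not move let the fingers close. It gives the time, the measured TCP pose, the force and the opening at its end, in the units of the state.
- telemetry.get_state(): the state, without advancing time (a new reading comes with each control period).
- optics.grab_frame(name): name is "side" or "top" or "wrist"; returns (picture, depth): 384x512x3 uint8, blue, green, red; 384x512 float32, mm along the optical axis (not along the pixel's ray), 0 where there is no reading.
- optics.get_calibration(name): a dict with "fx", "fy", "cx", "cy" (pixels), "k1" (the pictures are not rectified: a ray, as slopes to the right and down, at radius r is drawn at 1 + k1 r^2 times it, then the intrinsics apply), "R" (3x3) and "t" (3): a world point X has camera coordinates R X + t. Camera axes: x right, y down, z forward; pixel columns grow to the right and rows downward; lengths in mm; the calibration is good to about 2 mm. A picture is of the moment at which its call begins: read the wrist's pose just before it. get_calibration takes no time and is no camera call; for the wrist camera it gives the pose at the moment of the call.
- job_done(): hands the job in, once; it reports no verdict.
The state is a dict: "time_s": time; "q": joint angles; "qd": joint speeds; "joint_torque": joint torques, N m; "tool_pos": TCP position; "tool_rot": TCP orientation; "wrist_force": force on the tool from outside, world axes, zero at the start; "torque": the same for the moment, N m; "opening": finger opening in mm.
Only numpy, scipy, OpenCV 4.12 (cv2) and the standard library are available. Lean on these libraries where they do the work, as an engineer would, in place of code of your own. Each camera call takes 0.05 s, during which the arm holds its last target. There are 200 camera calls.

## Working session

There is one attempt and no reset: what is moved stays moved. The work goes in short steps, Python scripts to look and compute and a tool call to move; the robot and the scene stay as the last step left them, time stands still between calls to the robot, and variables do not carry over. Pictures are saved under pics/ and viewed, about 8 in all and at most 12, crops included, and the job is handed in when it is done.

Besides the shell and the picture viewer there is one more tool, called after "Call:" as name([rows], argument=value, ...), one row to a line, values as JSON. step_arm: Moves the arm, as the interface text tells. Its arguments: {"type":"object","properties":{"commands":{"type":"array","items":{"type":"object","properties":{"offset":{"type":"array","items":{"type":"number"}},"roll":{"type":"number"}}}},"grip":{"type":"number"}},"required":["commands"]}

```bash
mkdir -p pics; cat > h.py <<'E'
import numpy as np, cv2
from plant import telemetry, optics
def cast(c,u,v,z=None,depth=None):
    # pixels -> world points, on plane z or at depth
    K=np.array([[c["fx"],0,c["cx"]],[0,c["fy"],c["cy"]],[0,0,1.]])
    uv=np.stack([np.atleast_1d(u),np.atleast_1d(v)],-1).astype(float).reshape(-1,1,2)
    p=cv2.undistortPoints(uv,K,np.array([c["k1"],0,0,0,0.])).reshape(-1,2)
    R=np.array(c["R"]);t=np.array(c["t"]);d=np.c_[p,np.ones(len(p))]
    o=-R.T@t; D=d@R
    s=((z-o[2])/D[:,2]) if z is not None else np.atleast_1d(depth)
    return o+D*np.reshape(s,(-1,1))
def proj(c,X):
    p=np.atleast_2d(X)@np.array(c["R"]).T+np.array(c["t"]); q=p[:,:2]/p[:,2:]
    q=q*(1+c["k1"]*(q**2).sum(1,keepdims=True)); return q*[c["fx"],c["fy"]]+[c["cx"],c["cy"]]
def grab(n):
    c=optics.get_calibration(n); im,d=optics.grab_frame(n); np.savez(f"{n}.npz",im=im,d=d); return c,im,d
E
python3 - <<'E'
from h import *
print(telemetry.get_state())
ims=[]
for n in("top","side"):
    c,im,d=grab(n); ims.append(im); print(n,np.round(-np.array(c["R"]).T@c["t"]),np.round(c["R"],2).tolist(),c["fx"])
cv2.imwrite("pics/1.png",cv2.resize(ims[0],(800,600)));cv2.imwrite("pics/2.png",cv2.resize(ims[1],(800,600)))
E
```

```text
{'time_s': 0.0, 'q': array([-1.3469103 ,  0.38423068,  0.01637018,  1.37117707, -0.00625315,
        1.38822243, -0.04648591]), 'qd': array([ 0.00106039, -0.00093582, -0.00050243,  0.00128821,  0.00051047,
        0.00058536,  0.00105098]), 'joint_torque': array([ 3.87515520e-04, -6.27615666e+01,  8.44599567e-01, -3.71817076e+01,
        1.67365005e-02,  1.45695996e-02, -3.04051909e-06]), 'tool_pos': array([176.63821988, 599.02323063, 252.27310719]), 'tool_rot': array([ 8.00869409e-01,  5.98838211e-01, -7.70795485e-04,  6.27219467e-04]), 'wrist_force': array([-0.36970828, -0.01437393, -1.40392579]), 'torque': array([-0.01599858, -0.04131075,  0.03309624]), 'opening': 85.57984792323077}
top [ 380.  -14. 1329.] [[0.01, -1.0, -0.01], [-0.99, -0.01, -0.15], [0.15, 0.01, -0.99]] 474.96245716629795
side [306. 483. 659.] [[-0.87, -0.5, 0.01], [-0.37, 0.63, -0.69], [0.34, -0.6, -0.73]] 358.01869840100744
```

View pics/1.png

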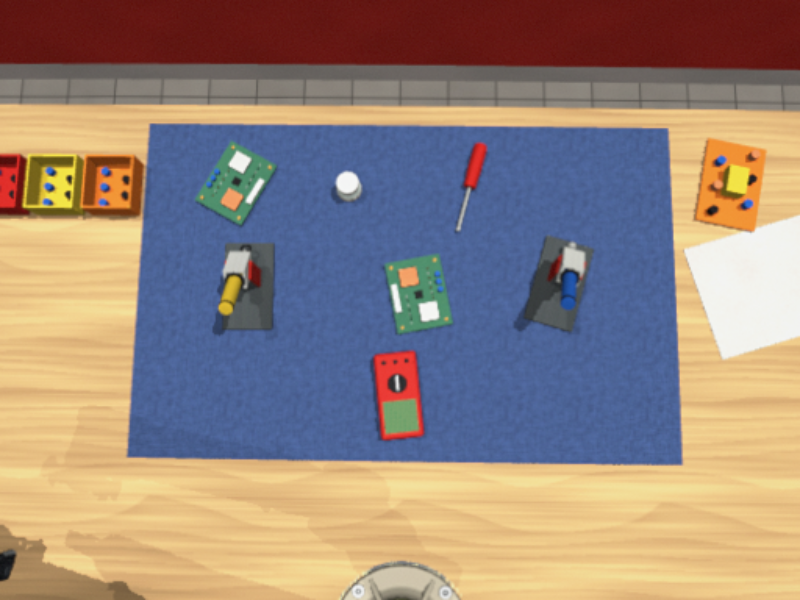

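View pics/2.png

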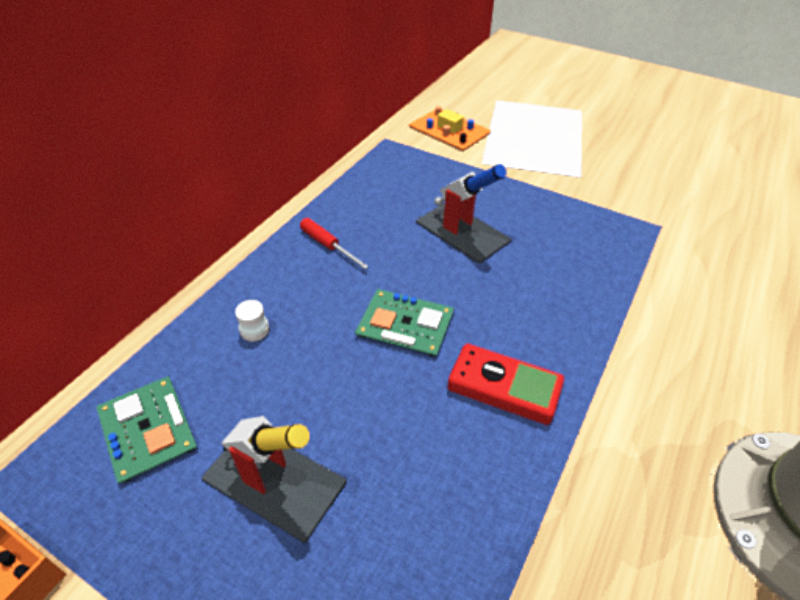

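Top view (shown at 800x600): yellow probe at (232,290) in the left stand, blue at (568,285) in the right. Board candidates: the near green one at (418,293), a far green one at (236,183) and the orange one at (735,185). The near one is closest to the base, and its copper can is at (408,277).

```bash
cat > m.py <<'E'
from h import *
crops=[]
for n,box in (("top",(115,175,150,220)),("side",(125,200,260,345))):
    f=np.load(n+".npz");im,d=f["im"],f["d"];c=optics.get_calibration(n)
    x0,x1,y0,y1=box[0],box[1],box[2],box[3]
    if n=="side": x0,x1,y0,y1=125,225,255,350
    hsv=cv2.cvtColor(im,cv2.COLOR_BGR2HSV); roi=np.zeros(d.shape,bool); roi[y0:y1,x0:x1]=1
    m=roi&(cv2.inRange(hsv,(18,120,80),(38,255,255))>0)
    v,u=np.nonzero(m); P=cast(c,u,v,depth=d[v,u]); ok=(d[v,u]>0); P=P[ok]
    uv=np.c_[u,v].astype(np.float32); mu=uv.mean(0)
    print(n,"yellow",len(P),mu,"z range",np.percentile(P[:,2],[2,50,98]),"mean",P.mean(0))
    mm=P.mean(0); w,_,V=np.linalg.svd(P-mm,full_matrices=False); a=V[0]*np.sign(V[0][2]); print(" axis",a,w)
    np.save(n+"_y.npy",P)
    # image axis of handle -> plane
    l=cv2.fitLine(uv,cv2.DIST_L2,0,.01,.01).ravel(); pts=np.array([l[2:]-15*l[:2],l[2:]+15*l[:2]])
    r=cast(c,pts[:,0],pts[:,1],depth=np.array([1000,1000])); o=-np.array(c["R"]).T@c["t"]
    N=np.cross(r[0]-o,r[1]-o); N/=np.linalg.norm(N); print(" plane",N,N@o)
    g=globals(); g["pl_"+n]=(N,N@o)
    # dark base
    b=roi.copy(); b[:]=0
    if n=="top": b[150:215,135:178]=1
    else: b[290:350,125:225]=1
    dm=(b&(hsv[...,2]<90)&(hsv[...,1]<90)).astype(np.uint8)
    cs=max(cv2.findContours(dm,0,2)[0],key=cv2.contourArea).reshape(-1,2)
    W=cast(c,cs[:,0],cs[:,1],z=8); print(" base",cv2.minAreaRect(W[:,:2].astype(np.float32)))
    # copper
    cm=(cv2.inRange(hsv,(3,100,120),(16,255,255))>0); b[:]=0
    if n=="top": b[160:220,245:295]=1
    else: b[185:230,225:295]=1
    cs=max(cv2.findContours((cm&b).astype(np.uint8),0,2)[0],key=cv2.contourArea).reshape(-1,2)
    W=cast(c,cs[:,0],cs[:,1],z=20); R=cv2.minAreaRect(W[:,:2].astype(np.float32)); print(" copper",R,cs.mean(0))
    gm=(cv2.inRange(hsv,(50,80,30),(85,255,255))>0)
    cs=max(cv2.findContours((gm&b).astype(np.uint8),0,2)[0],key=cv2.contourArea).reshape(-1,2)
    W=cast(c,cs[:,0],cs[:,1],z=12); print(" board",cv2.minAreaRect(W[:,:2].astype(np.float32)))
    crops.append(cv2.resize(im[y0-10:y1+10,x0-10:x1+10],None,fx=4,fy=4,interpolation=cv2.INTER_CUBIC))
a=np.cross(pl_top[0],pl_side[0]);a/=np.linalg.norm(a);a*=np.sign(a[2])
A=np.array([pl_top[0],pl_side[0],[0,0,1]])
for z in (108,142): print("axis 2-view at z",z,np.linalg.solve(A,[pl_top[1],pl_side[1],z]))
print("dir",a,"yaw",np.degrees(np.arctan2(-a[1],-a[0])))
h=max(k.shape[0] for k in crops)
cv2.imwrite("pics/3.png",np.hstack([cv2.copyMakeBorder(k,0,h-k.shape[0],0,0,0) for k in crops]))
E
python3 m.py
```

```text
top yellow 231 [146.77057 188.26407] z range [ 10.77026467 150.17163025 170.83322908] mean [560.66102069 284.52437393 144.3020953 ]
 axis [-0.41001745 -0.13759091  0.90163985] [[-7.47274633e-02 -8.35903914e-02 -9.00824149e-02]
 [-8.19441604e-02 -8.29699452e-02 -6.61383334e-02]
 [-8.13870717e-02 -8.60681781e-02 -4.10658232e-02]
 [-8.41761724e-02 -8.75765245e-02 -1.63842142e-02]
 [-8.29801428e-02 -9.09814463e-02  8.78958605e-03]
 [-8.81500339e-02 -6.43348741e-02 -1.09990800e-01]
 [-7.33057477e-02 -7.43273113e-02 -8.28221488e-02]
 [-6.82823999e-02 -7.95654350e-02 -5.72274696e-02]
 [-7.80017935e-02 -7.77181982e-02 -3.35396174e-02]
 [-7.18317304e-02 -8.35023687e-02 -7.84203529e-03]
 [-8.06212233e-02 -8.21264426e-02  1.61809552e-02]
 [-8.08595064e-02 -8.48475068e-02  4.11970796e-02]
 [-7.48568259e-02 -6.07977016e-02 -1.00923417e-01]
 [-6.77757089e-02 -6.70593155e-02 -7.49878009e-02]
 [-5.89640231e-02 -7.41461090e-02 -4.89482943e-02]
 [-6.60539484e-02 -7.35237913e-02 -2.49876930e-02]
 [-6.04961488e-02 -7.90221419e-02  5.29002757e-04]
 [-6.24409631e-02 -8.08968432e-02  2.51851261e-02]
 [-7.2
[... 11671 characters left out ...]
0553e-01  3.41165934e-01 -1.70183944e-02]
 [ 2.28110157e-01  3.47909593e-01 -1.73959577e-02]]
 plane [-0.51440491  0.6852754  -0.51554361] -165.9555487296401
 base ((596.2221069335938, 285.1251220703125), (155.80758666992188, 88.9107437133789), 0.8592893481254578)
 copper ((615.204833984375, -4.544694900512695), (32.59674072265625, 35.97880935668945), 11.765618324279785) [244.77777778 203.03703704]
 board ((587.0499267578125, -24.273456573486328), (129.92477416992188, 101.969970703125), 11.807581901550293)
axis 2-view at z 108 [595.47589287 286.0731377  108.        ]
axis 2-view at z 142 [560.36957829 285.29917499 142.        ]
dir [-0.71824466 -0.0158346   0.69561043] yaw 1.2629526920550749
```

View pics/3.png

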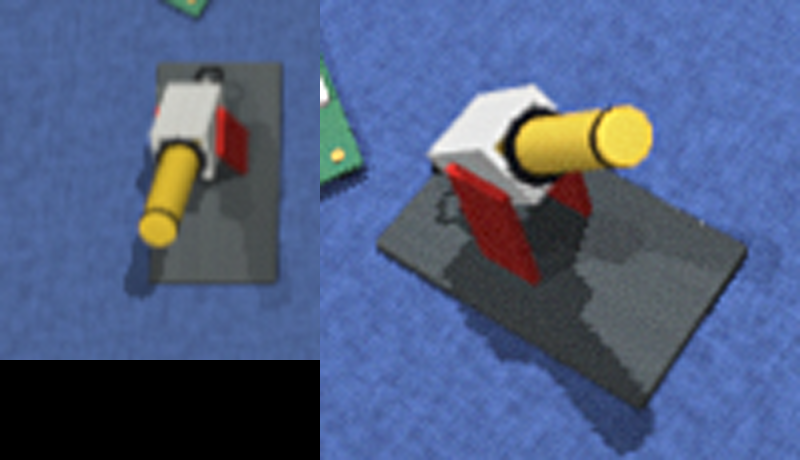

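The crop shows the yellow handle and black collar in the aluminium tube, between red side plates. Both views agree on the stand: base centre (597,286), yaw about 0.9°. The copper can is at about (615,-4) and its 32 mm size is right. I'll roll the jaws across the probe and fly above the handle.

Call:
step_arm([
  {"offset":[0,0,0],"roll":-0.87},
  {"offset":[0,0,0],"roll":-0.86},
], grip=-1)

```text
time_s: 0.35
tool_pos: [176.7, 599.2, 252.7]
tool_rot: [0.7, 0.714, -0.001, 0.0]
wrist_force: [0.4, -0.7, -0.1]
opening: 85.3
```

Call:
step_arm([
  {"offset":[-0.4,0.47,0],"roll":0},
  {"offset":[-0.8,0.95,0],"roll":0},
  {"offset":[-0.8,0.95,0],"roll":0},
  {"offset":[-0.8,0.95,0],"roll":0},
  {"offset":[-0.8,0.95,0],"roll":0},
  {"offset":[-0.8,0.95,0],"roll":0},
  {"offset":[-0.8,0.95,0],"roll":0},
  {"offset":[-0.8,0.95,0],"roll":0},
  {"offset":[-0.8,0.95,0],"roll":0},
  {"offset":[-0.8,0.95,0],"roll":0},
  {"offset":[-0.8,0.95,0],"roll":0},
  {"offset":[-0.8,0.95,0],"roll":0},
  {"offset":[-0.8,0.95,0],"roll":0},
  {"offset":[-0.8,0.95,0],"roll":0},
  {"offset":[-0.8,0.95,0],"roll":0},
  {"offset":[-0.8,0.95,0],"roll":0},
  {"offset":[-0.8,0.95,0],"roll":0},
  {"offset":[-0.8,0.95,0],"roll":0},
  {"offset":[-0.8,0.95,0],"roll":0},
  {"offset":[-0.8,0.95,0],"roll":0},
])

```text
time_s: 2.85
tool_pos: [552.6, 291.4, 253.1]
tool_rot: [0.704, 0.711, -0.0, 0.0]
wrist_force: [0.6, 0.0, 0.8]
opening: 85.5
```

Call:
step_arm([
  {"offset":[-0.4,0.4,0],"roll":0},
  {"offset":[0,0,0],"roll":0},
  {"offset":[0,0,0],"roll":0},
])

```text
time_s: 3.22
tool_pos: [559.1, 286.2, 253.2]
tool_rot: [0.702, 0.713, -0.0, -0.0]
wrist_force: [-0.7, -0.2, 0.0]
opening: 85.5
```

```bash
python3 - <<'E'
from h import *
s=telemetry.get_state();c,im,d=grab("wrist")
print(s["tool_pos"],s["tool_rot"],-np.array(c["R"]).T@c["t"])
hsv=cv2.cvtColor(im,cv2.COLOR_BGR2HSV);m=cv2.inRange(hsv,(18,120,80),(38,255,255))
cs=max(cv2.findContours(m,0,2)[0],key=cv2.contourArea).reshape(-1,2);m2=np.zeros_like(m);cv2.drawContours(m2,[cs],-1,255,-1)
v,u=np.nonzero((m2>0)&(d>0));P=cast(c,u,v,depth=d[v,u])
P=P[(P[:,2]>100)&(P[:,2]<180)]
for lo in range(105,180,10):
    k=P[(P[:,2]>=lo)&(P[:,2]<lo+10)]
    if len(k)>20: print(lo,len(k),"x",np.percentile(k[:,0],[5,50,95]).round(1),"y",np.percentile(k[:,1],[2,50,98]).round(1))
cv2.imwrite("pics/4.png",im)
E
```

```text
[559.14445917 286.23294811 253.23871279] [ 7.01503503e-01  7.12665885e-01 -2.27477728e-05 -4.13536046e-04] [480.67793604 284.31264988 373.92449594]
```

View pics/4.png

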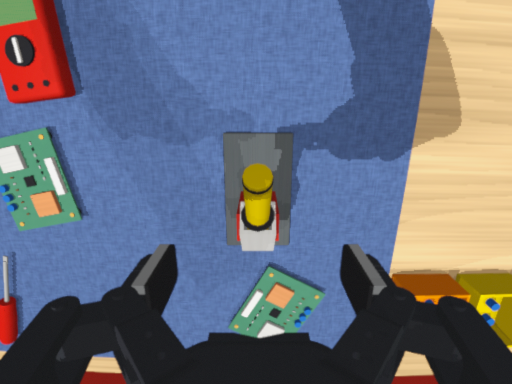

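The wrist view shows the handle at (258,200), centred between the fingers, with its end cap at (257,178). My mask picked up the yellow bin instead, so I'll restrict it.

```bash
python3 - <<'E'
from h import *
f=np.load("wrist.npz");im,d=f["im"],f["d"];c=optics.get_calibration("wrist")
hsv=cv2.cvtColor(im,cv2.COLOR_BGR2HSV);m=cv2.inRange(hsv,(18,120,60),(38,255,255))>0
b=np.zeros_like(m);b[150:245,230:290]=1
v,u=np.nonzero(m&b&(d>0));P=cast(c,u,v,depth=d[v,u]);P=P[P[:,2]>100]
print(len(P),P[:,2].max())
for lo in range(105,180,10):
    k=P[(P[:,2]>=lo)&(P[:,2]<lo+10)]
    if len(k)>20: print(lo,len(k),"x",np.percentile(k[:,0],[5,50,95]).round(1),"y",np.percentile(k[:,1],[2,50,98]).round(1))
E
```

```text
1551 172.37711066911675
115 120 x [583.4 592.5 597. ] y [273.9 285.1 296.5]
125 138 x [574.7 582.5 589.2] y [274.  285.5 296.1]
135 161 x [563.6 572.2 578.5] y [273.7 285.  296.1]
145 192 x [553.3 562.3 568.9] y [273.7 284.9 296. ]
155 510 x [528.5 534.4 557.2] y [273.8 284.5 295.4]
165 410 x [535.6 539.7 546.5] y [274.6 284.6 294.5]
```

Call:
step_arm([
  {"offset":[-0.065,0,0.6],"roll":0},
  {"offset":[0,0,0.8],"roll":0},
  {"offset":[0,0,0.8],"roll":0},
  {"offset":[0,0,0.8],"roll":0},
  {"offset":[0,0,0.8],"roll":0},
  {"offset":[0,0,0.8],"roll":0},
  {"offset":[0,0,0.5],"roll":0},
  {"offset":[0,0,0.3],"roll":0},
  {"offset":[0,0,0],"roll":0},
  {"offset":[0,0,0],"roll":0},
])

```text
time_s: 4.53
tool_pos: [560.3, 284.1, 145.9]
tool_rot: [0.702, 0.712, 0.0, 0.0]
wrist_force: [-0.5, -0.1, 0.8]
opening: 85.2
```

Call:
step_arm([
  {"offset":[0,0,0],"roll":0},
  {"offset":[0,0,0],"roll":0},
  {"offset":[0,0,0],"roll":0},
  {"offset":[0,0,0],"roll":0},
  {"offset":[0,0,0],"roll":0},
  {"offset":[0,0,0],"roll":0},
  {"offset":[0,0,0],"roll":0},
  {"offset":[0,0,0],"roll":0},
], grip=1)

```text
time_s: 5.52
tool_pos: [560.0, 284.0, 145.4]
tool_rot: [0.702, 0.712, 0.0, -0.0]
wrist_force: [-1.4, 0.4, 2.8]
opening: 22.1
```

Gripped (opening 22 mm). Next I draw it along its axis, checking forces.

Call:
step_arm([
  {"offset":[0,-0.2,-0.2],"roll":0},
  {"offset":[0,-0.3,-0.3],"roll":0},
  {"offset":[0,-0.3,-0.3],"roll":0},
  {"offset":[0,-0.2,-0.2],"roll":0},
])

```text
time_s: 6.02
tool_pos: [539.3, 283.8, 165.8]
tool_rot: [0.702, 0.713, 0.0, -0.0]
wrist_force: [1.9, 0.1, -1.7]
opening: 22.4
```

Call:
step_arm([
  {"offset":[0,-0.4,-0.4],"roll":0},
  {"offset":[0,-0.4,-0.4],"roll":0},
  {"offset":[0,-0.4,-0.4],"roll":0},
  {"offset":[0,-0.4,-0.4],"roll":0},
  {"offset":[0,-0.25,-0.25],"roll":0},
  {"offset":[0,0,0],"roll":0},
  {"offset":[0,0,0],"roll":0},
])

```text
time_s: 6.9
tool_pos: [503.0, 283.0, 202.0]
tool_rot: [0.702, 0.712, -0.0, -0.0]
wrist_force: [0.2, -0.3, -1.1]
opening: 22.4
```

```bash
python3 - <<'E'
from h import *
s=telemetry.get_state();c,im,d=grab("side"); print(s["tool_pos"],s["wrist_force"],s["opening"])
q=proj(c,s["tool_pos"])[0].astype(int);print(q)
x,y=np.clip(q-[80,70],0,None); cr=im[y:y+150,x:x+160]; cv2.imwrite("pics/5.png",cv2.resize(cr,None,fx=4,fy=4))
print(x,y)
E
```

```text
[503.02257517 282.95927329 201.9964967 ] [ 0.19183038 -0.25224184 -1.07032464] 22.444871182520625
[205 275]
125 205
```

View pics/5.png

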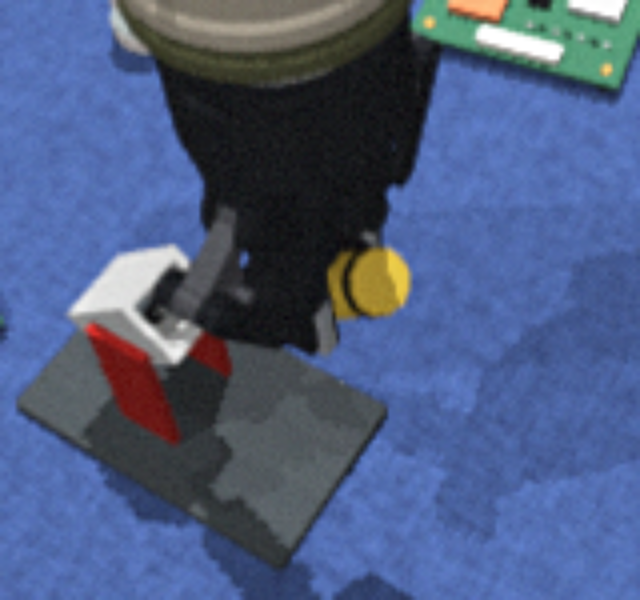

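The handle is held, with the stem still in the tube mouth. The tool can't tilt, so I'll pivot the probe in the pads by leaning its stem on the fixed tube's upper lip and swinging the grip in an arc.

Call:
step_arm([
  {"offset":[0,0.35,-0.3],"roll":0},
  {"offset":[0,0.4,-0.38],"roll":0},
  {"offset":[0,0.42,-0.38],"roll":0},
  {"offset":[0,0.43,-0.39],"roll":0},
])

```text
time_s: 7.45
tool_pos: [535.3, 283.6, 231.3]
tool_rot: [0.702, 0.712, -0.001, -0.0]
wrist_force: [-1.2, 1.3, -3.7]
opening: 22.1
```

Call:
step_arm([
  {"offset":[0,0.5,-0.3],"roll":0},
  {"offset":[0,0.5,-0.26],"roll":0},
  {"offset":[0,0.5,-0.24],"roll":0},
])

```text
time_s: 7.82
tool_pos: [565.6, 284.2, 247.7]
tool_rot: [0.702, 0.713, 0.0, -0.0]
wrist_force: [-3.3, -0.3, -4.0]
opening: 22.3
```

```bash
python3 - <<'E'
from h import *
s=telemetry.get_state();c,im,d=grab("side"); print(s["tool_pos"],s["wrist_force"],s["opening"])
q=proj(c,s["tool_pos"])[0].astype(int);print(q)
x,y=np.clip(q-[80,70],0,None); cr=im[y:y+150,x:x+160]; cv2.imwrite("pics/6.png",cv2.resize(cr,None,fx=4,fy=4))
print(x,y)
E
```

```text
[565.60677093 284.17642139 247.6989837 ] [-3.27454759 -0.33855087 -4.02549059] 22.31653968649202
[166 239]
86 169
```

View pics/6.png

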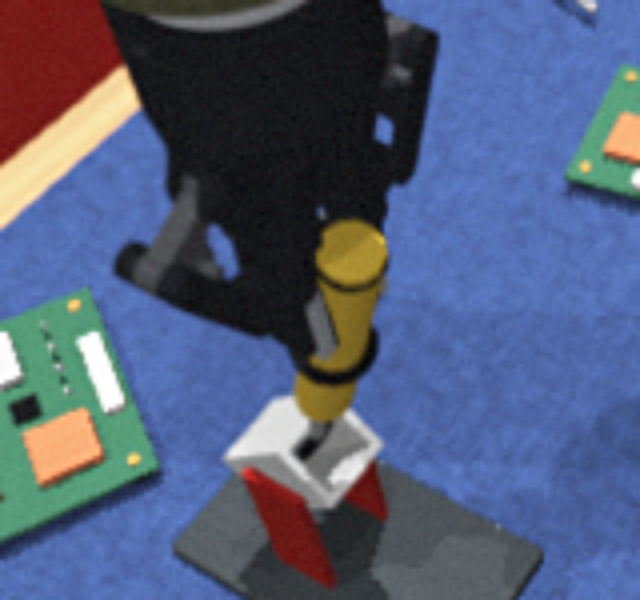

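The probe is pivoting in the grip as planned, with its stem resting on the tube lip. I'll continue to vertical.

Call:
step_arm([
  {"offset":[0,0.5,-0.2],"roll":0},
  {"offset":[0,0.6,-0.1],"roll":0},
  {"offset":[0,0.65,-0.05],"roll":0},
  {"offset":[0,0,0],"roll":0},
])

```text
time_s: 8.38
tool_pos: [601.6, 284.3, 255.1]
tool_rot: [0.702, 0.712, 0.001, 0.001]
wrist_force: [-0.7, -0.1, 2.0]
opening: 22.3
```

```bash
cat > ax.py <<'E'
# probe axis from yellow-handle edges in two views; ROI around TCP
from h import *
s=telemetry.get_state(); T=s["tool_pos"]; print(s["time_s"],T,s["wrist_force"],s["opening"]); pl=[]; crops=[]
for n in("side","top"):
    c,im,d=grab(n); q=proj(c,T-[0,0,30])[0]; x,y=np.clip((q-[60,60]).astype(int),0,None)
    hsv=cv2.cvtColor(im,cv2.COLOR_BGR2HSV);m=cv2.inRange(hsv,(18,110,40),(38,255,255)); b=np.zeros_like(m);b[y:y+120,x:x+120]=1
    v,u=np.nonzero((m*b)>0); ok=d[v,u]>0; P=cast(c,u[ok],v[ok],depth=d[v,u][ok]); P=P[(np.abs(P-T)<[60,60,130]).all(1)]
    print(n,len(P),"zrange",np.percentile(P[:,2],[1,99]) if len(P) else 0)
    for lo in range(int(P[:,2].min()),int(P[:,2].max()),12):
        k=P[(P[:,2]>=lo)&(P[:,2]<lo+12)]
        if len(k)>8: print("  z",lo+6,len(k),k.mean(0).round(1))
    crops.append(cv2.resize(im[y:y+120,x:x+120],(400,400)))
import sys; cv2.imwrite(sys.argv[1],np.hstack(crops))
E
python3 ax.py pics/7.png
```

```text
8.375 [601.58534801 284.25232421 255.06351164] [-0.66027538 -0.1467812   1.97299924] 22.28654324322904
side 841 zrange [161.80877568 288.56219939]
  z 163 42 [590.4 288.5 164.5]
  z 175 61 [589.8 287.9 175.2]
  z 187 63 [589.1 287.8 187.4]
  z 199 35 [588.4 288.3 196.9]
  z 211 56 [588.2 287.5 213.1]
  z 223 74 [587.6 287.9 222.9]
  z 235 60 [585.2 286.8 234.6]
  z 247 71 [584.  286.3 246.7]
  z 259 77 [583.7 287.3 259. ]
  z 271 84 [583.5 287.3 271.2]
  z 283 213 [588.  282.5 285.5]
top 118 zrange [162.62990231 305.52592385]
  z 166 10 [590.2 278.3 166.5]
  z 178 10 [590.6 277.3 180.7]
  z 214 19 [586.2 279.4 212.8]
  z 238 11 [584.4 279.8 238.2]
  z 262 11 [585.  277.7 262.1]
  z 274 9 [582.4 279.6 273.9]
  z 286 24 [583.4 281.  286.3]
```

View pics/7.png

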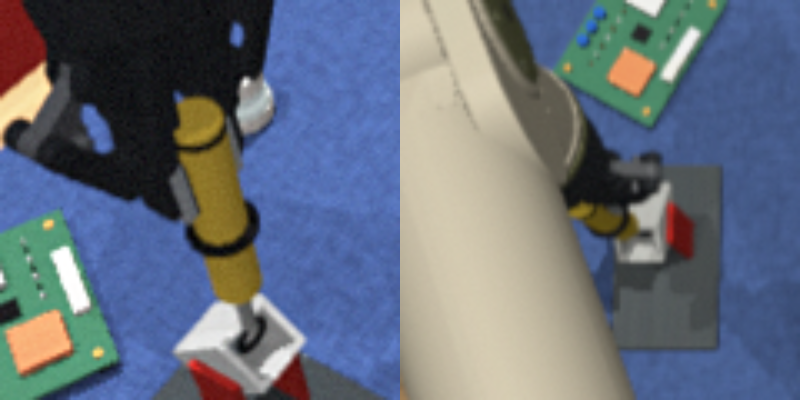

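The probe is nearly upright. The handle surface still leans about 3.7° towards the robot, so I'll nudge it a little further.

Call:
step_arm([
  {"offset":[0,0.3,0],"roll":0},
  {"offset":[0,0.25,0],"roll":0},
  {"offset":[0,0,0],"roll":0},
])

```text
time_s: 8.85
tool_pos: [611.5, 285.0, 254.6]
tool_rot: [0.702, 0.712, 0.0, 0.0]
wrist_force: [-2.7, -0.4, 4.0]
opening: 22.7
```

```bash
python3 ax.py pics/8.png
```

```text
8.85 [611.45236542 284.96724002 254.59190324] [-2.73566511 -0.41746923  3.98084478] 22.659750199348547
side 898 zrange [161.91457721 288.65885002]
  z 165 53 [593.7 288.1 165.5]
  z 177 68 [593.8 288.5 177.1]
  z 189 65 [594.  288.  189.1]
  z 201 41 [593.8 288.4 198.5]
  z 213 69 [595.2 287.  214.4]
  z 225 74 [594.3 288.  224.9]
  z 237 76 [594.  287.4 236.7]
  z 249 83 [593.4 286.9 249.3]
  z 261 87 [593.6 287.1 261.4]
  z 273 90 [594.6 287.5 273.4]
  z 285 187 [599.1 282.6 286.2]
top 142 zrange [163.03389384 338.98370629]
  z 176 12 [595.9 278.  175.7]
  z 188 10 [593.1 279.9 185.9]
  z 212 20 [593.2 282.2 211.7]
  z 224 13 [594.9 279.2 221.5]
  z 236 14 [593.6 280.7 234.4]
  z 248 13 [593.7 279.4 248. ]
  z 260 12 [593.5 281.3 259.4]
  z 272 16 [594.5 278.8 272.1]
  z 284 18 [594.4 282.6 286. ]
```

Upright to within about 1° in both views, but the handle axis seems about 10 mm to the robot's side of the TCP. I'll check that with the wrist camera before lifting.

```bash
python3 - <<'E'
from h import *
s=telemetry.get_state();c,im,d=grab("wrist");T=s["tool_pos"]
hsv=cv2.cvtColor(im,cv2.COLOR_BGR2HSV);m=cv2.inRange(hsv,(18,110,40),(38,255,255))>0
v,u=np.nonzero(m&(d>0));P=cast(c,u,v,depth=d[v,u]);k=(np.abs(P-T)<[50,40,130]).all(1);P=P[k]
print(T,len(P))
for lo in range(150,300,10):
    q=P[(P[:,2]>=lo)&(P[:,2]<lo+10)]
    if len(q)>8: print(lo+5,len(q),"x",np.percentile(q[:,0],[2,50,98]).round(1),"y",np.percentile(q[:,1],[2,50,98]).round(1))
print(proj(c,T)); cv2.imwrite("pics/9.png",cv2.resize(im[130:384,130:400],None,fx=2.2,fy=2.2))
E
```

```text
[611.26643688 285.03743916 254.62225527] 6064
165 75 x [588.5 589.7 593.8] y [275.2 284.6 293.9]
175 104 x [588.6 589.9 594.4] y [274.6 285.  294.4]
185 116 x [588.6 590.1 593.9] y [275.5 283.9 293.9]
195 30 x [588.7 589.6 590.6] y [278.9 285.2 290.3]
205 9 x [584.3 585.  586.6] y [278.6 286.9 292.6]
215 234 x [584.5 590.6 606.6] y [271.7 284.2 297.2]
225 248 x [589.1 590.7 599.3] y [273.7 284.5 295.6]
235 282 x [589.4 590.8 598.2] y [273.8 283.9 294.6]
245 363 x [589.4 591.  600.2] y [272.9 284.4 295.7]
255 449 x [589.5 591.1 599.9] y [273.  283.9 295.5]
265 553 x [589.7 591.3 600.1] y [272.9 284.  295.4]
275 673 x [589.8 591.4 608.6] y [272.7 284.  295.7]
285 2922 x [590.4 599.4 611.3] y [273.7 284.3 294.7]
[[259.60291595 268.969835  ]]
```

View pics/9.png

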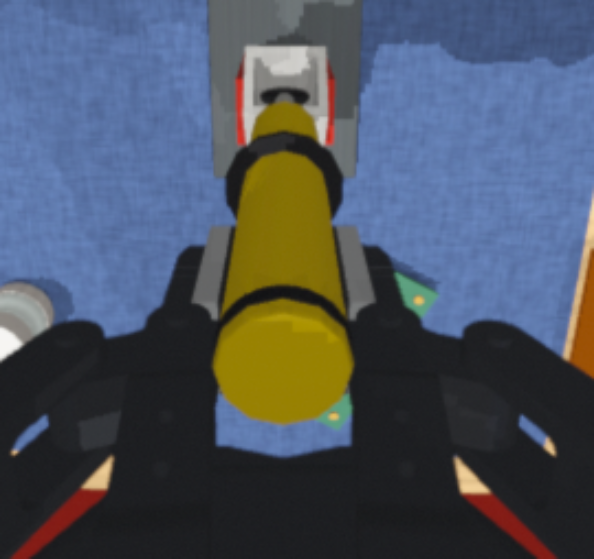

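The wrist view shows the handle upright, with both pads on its sides. Its axis is at x≈601.5, about 10 mm from the pad centre line, which is off-centre but still on the pads. I'll lift gently and travel slowly.

Call:
step_arm([
  {"offset":[0,-0.05,-0.05],"roll":0},
  {"offset":[0,0,-0.1],"roll":0},
  {"offset":[0,0,-0.2],"roll":0},
  {"offset":[0,0,-0.3],"roll":0},
  {"offset":[0,0,-0.4],"roll":0},
  {"offset":[0,0,-0.4],"roll":0},
  {"offset":[0,0,-0.4],"roll":0},
  {"offset":[0,0,-0.4],"roll":0},
  {"offset":[0,0,-0.3],"roll":0},
  {"offset":[0,0,-0.2],"roll":0},
  {"offset":[0,0,-0.1],"roll":0},
  {"offset":[0,0,0],"roll":0},
])

```text
time_s: 10.5
tool_pos: [610.0, 284.7, 311.2]
tool_rot: [0.702, 0.712, -0.0, -0.0]
wrist_force: [0.0, -0.3, -1.2]
opening: 22.3
```

```bash
python3 ax.py pics/10.png
```

```text
10.5 [610.00663773 284.70142922 311.21237071] [ 0.04860778 -0.33439049 -1.18303093] 22.266518103034542
side 1113 zrange [218.22587744 347.13699285]
  z 222 70 [592.8 288.2 222.6]
  z 234 81 [592.9 288.2 234.3]
  z 246 80 [592.7 288.  246.1]
  z 258 43 [591.9 288.8 255.3]
  z 270 90 [592.6 288.2 270.6]
  z 282 106 [593.  288.5 282.2]
  z 294 95 [592.2 287.5 293.9]
  z 306 103 [592.1 286.5 305.8]
  z 318 110 [592.2 286.9 317.9]
  z 330 116 [592.5 286.8 329.8]
  z 342 205 [597.4 282.7 343. ]
top 165 zrange [219.01694063 425.97272615]
  z 229 13 [593.2 279.5 229.4]
  z 241 14 [593.7 278.3 241.3]
  z 265 16 [592.7 281.6 268.3]
  z 277 19 [592.2 279.9 276.2]
  z 289 14 [592.  279.8 290. ]
  z 301 15 [592.1 280.2 301.3]
  z 313 13 [593.9 278.1 313. ]
  z 325 14 [592.2 279.7 324.9]
  z 337 15 [592.4 281.  337.6]
  z 349 14 [592.4 283.9 344.9]
```

View pics/10.png

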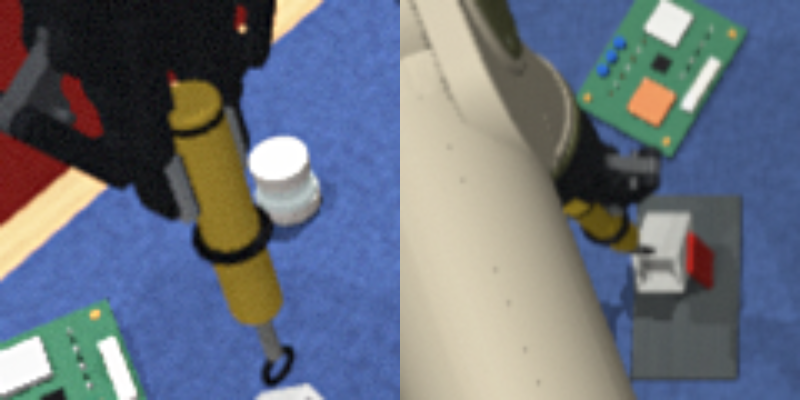

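The probe hangs free and vertical above the tube; its end cap at z≈343.5 puts the tip at z≈153.5 (TCP − 158). Next I carry it to above the copper can.

Call:
step_arm([
  {"offset":[-0.2,0,0],"roll":0},
  {"offset":[-0.4,0,0],"roll":0},
  {"offset":[-0.6,0,0],"roll":0},
  {"offset":[-0.8,0.035,0],"roll":0},
  {"offset":[-0.8,0.035,0],"roll":0},
  {"offset":[-0.8,0.035,0],"roll":0},
  {"offset":[-0.8,0.035,0],"roll":0},
  {"offset":[-0.8,0.035,0],"roll":0},
  {"offset":[-0.8,0.035,0],"roll":0},
  {"offset":[-0.8,0.035,0],"roll":0},
  {"offset":[-0.8,0.035,0],"roll":0},
  {"offset":[-0.8,0.035,0],"roll":0},
  {"offset":[-0.8,0.035,0],"roll":0},
  {"offset":[-0.8,0.035,0],"roll":0},
  {"offset":[-0.8,0.035,0],"roll":0},
  {"offset":[-0.8,0.035,0],"roll":0},
  {"offset":[-0.8,0.035,0],"roll":0},
  {"offset":[-0.8,0.035,0],"roll":0},
  {"offset":[-0.6,0,0],"roll":0},
  {"offset":[-0.4,0,0],"roll":0},
])

```text
time_s: 13.1
tool_pos: [624.8, -0.0, 311.3]
tool_rot: [0.702, 0.712, -0.0, 0.0]
wrist_force: [-0.7, -0.4, -1.0]
opening: 22.5
```

Call:
step_arm([
  {"offset":[-0.2,0,0],"roll":0},
  {"offset":[0,0,0.2],"roll":0},
  {"offset":[0,0,0.4],"roll":0},
  {"offset":[0,0,0.5],"roll":0},
  {"offset":[0,0,0.5],"roll":0},
  {"offset":[0,0,0.5],"roll":0},
  {"offset":[0,0,0.5],"roll":0},
  {"offset":[0,0,0.5],"roll":0},
  {"offset":[0,0,0.4],"roll":0},
  {"offset":[0,0,0.3],"roll":0},
  {"offset":[0,0,0.2],"roll":0},
  {"offset":[0,0,0],"roll":0},
  {"offset":[0,0,0],"roll":0},
])

```text
time_s: 14.72
tool_pos: [625.0, -3.1, 231.6]
tool_rot: [0.702, 0.712, 0.0, 0.0]
wrist_force: [0.0, -0.5, -1.6]
opening: 22.5
```

```bash
python3 ax.py pics/11.png; python3 - <<'E'
from h import *
f=np.load("side.npz");im,d=f["im"],f["d"];c=optics.get_calibration("side");T=telemetry.get_state()["tool_pos"]
hsv=cv2.cvtColor(im,cv2.COLOR_BGR2HSV)
b=np.zeros(d.shape,np.uint8); x,y=proj(c,[615,-4,20])[0].astype(int); b[y-25:y+25,x-30:x+30]=1
m=cv2.inRange(hsv,(3,100,120),(16,255,255))*b
cs=max(cv2.findContours(m,0,2)[0],key=cv2.contourArea).reshape(-1,2);W=cast(c,cs[:,0],cs[:,1],z=20);print("copper now",cv2.minAreaRect(W[:,:2].astype(np.float32)))
x,y=proj(c,T-[9,0,120])[0].astype(int)
cv2.imwrite("pics/12.png",cv2.resize(im[y-65:y+60,x-80:x+80],None,fx=4.5,fy=4.5,interpolation=cv2.INTER_CUBIC)); print("tip expected",proj(c,T-[9,0,157.7]),"crop origin",x-80,y-65)
E
```

```text
14.725 [625.04568873  -3.08091496 231.6393824 ] [ 0.02682945 -0.50225575 -1.57471073] 22.530163857446066
side 480 zrange [138.34774877 268.75126392]
  z 142 35 [609.5   3.7 142.6]
  z 154 47 [610.2   3.1 153.9]
  z 166 44 [610.5   3.8 166.1]
  z 178 33 [609.7   3.1 175.9]
  z 190 50 [610.8   4.  191.1]
  z 202 45 [609.4   3.  201.6]
  z 214 39 [607.9   3.  213.7]
  z 226 38 [607.9   2.7 226.3]
  z 238 41 [607.9   2.3 238.1]
  z 250 42 [607.8   2.6 250.3]
  z 262 61 [610.5  -4.3 263.1]
top 0 zrange 0
copper now ((615.204833984375, -4.544694900512695), (32.59674072265625, 35.97880935668945), 11.765618324279785)
tip expected [[243.90632946 188.00754492]] crop origin 163 111Traceback (most recent call last):
  File "ax.py", line 9, in <module>
    for lo in range(int(P[:,2].min()),int(P[:,2].max()),12):
                        ~~~~~~~~~~^^
    return umr_minimum(a, axis, None, out, keepdims, initial, where)
ValueError: zero-size array to reduction operation minimum which has no identity
```

View pics/12.png

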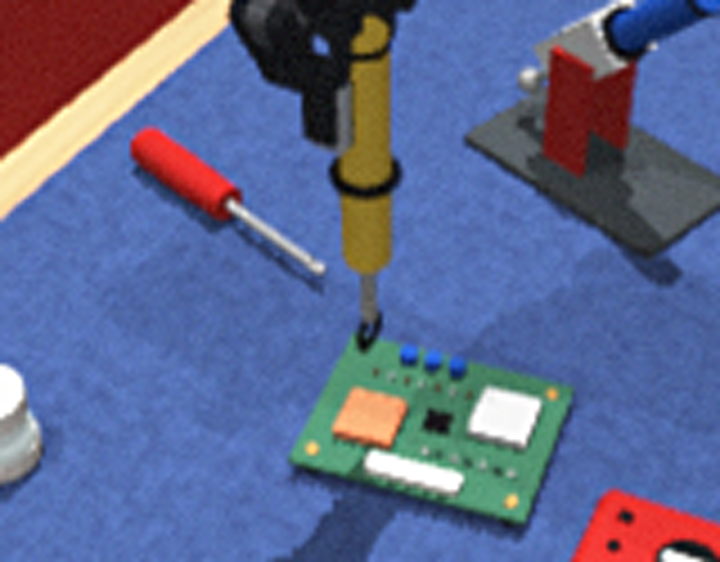

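The tip appears at crop (365,345), i.e. pixel (244.1,187.7). I predicted (243.9,188.0), so it is at about (616,-3,74). The board has not moved. Now the last 34 mm down.

Call:
step_arm([
  {"offset":[-0.05,-0.05,0.15],"roll":0},
  {"offset":[0,0,0.3],"roll":0},
  {"offset":[0,0,0.35],"roll":0},
  {"offset":[0,0,0.35],"roll":0},
  {"offset":[0,0,0.3],"roll":0},
  {"offset":[0,0,0.15],"roll":0},
  {"offset":[0,0,0.1],"roll":0},
  {"offset":[0,0,0],"roll":0},
  {"offset":[0,0,0],"roll":0},
  {"offset":[0,0,0],"roll":0},
  {"offset":[0,0,0],"roll":0},
])

```text
time_s: 16.2
tool_pos: [623.9, -4.1, 197.4]
tool_rot: [0.702, 0.712, 0.0, 0.0]
wrist_force: [0.5, -0.3, -1.4]
opening: 22.4
```

```bash
python3 - <<'E'
from h import *
s=telemetry.get_state();T=s["tool_pos"];c,im,d=grab("side")
print(s["time_s"],T,s["wrist_force"],s["opening"],np.abs(s["qd"]).max())
hsv=cv2.cvtColor(im,cv2.COLOR_BGR2HSV)
m=cv2.inRange(hsv,(18,110,40),(38,255,255))>0
v,u=np.nonzero(m&(d>0));P=cast(c,u,v,depth=d[v,u]);P=P[(np.abs(P-T)<[50,40,130]).all(1)]
for lo in (105,125,185,205,225): 
    k=P[(P[:,2]>=lo)&(P[:,2]<lo+12)];print(lo+6,len(k),k.mean(0).round(1))
print("zmax",np.percentile(P[:,2],99))
t=proj(c,[615.5,-4,40])[0];print("tip expected px",t)
x,y=t.astype(int);g=hsv[y-30:y+12,x-15:x+15,2]<75
r,cc=np.nonzero(g);print("dark px: rows",r.min()+y-30,r.max()+y-30,"lowest cols",cc[r==r.max()]+x-15)
cv2.imwrite("pics/13.png",cv2.resize(im[y-80:y+40,x-80:x+80],None,fx=4.5,fy=4.5,interpolation=cv2.INTER_CUBIC))
E
```

```text
16.2 [623.93053441  -4.1042937  197.39561819] [ 0.47496628 -0.28511242 -1.40619127] 22.427971227827744 0.0019282987540381552
111 34 [610.1   3.1 111.2]
131 40 [609.9   2.9 130.8]
191 29 [606.2   0.8 191.4]
211 38 [606.9   1.4 211. ]
231 54 [609.4  -5.4 229.5]
zmax 238.5375871146068
tip expected px [244.53801449 197.95619355]
dark px: rows 191 206 lowest cols [257 258]
```

View pics/13.png

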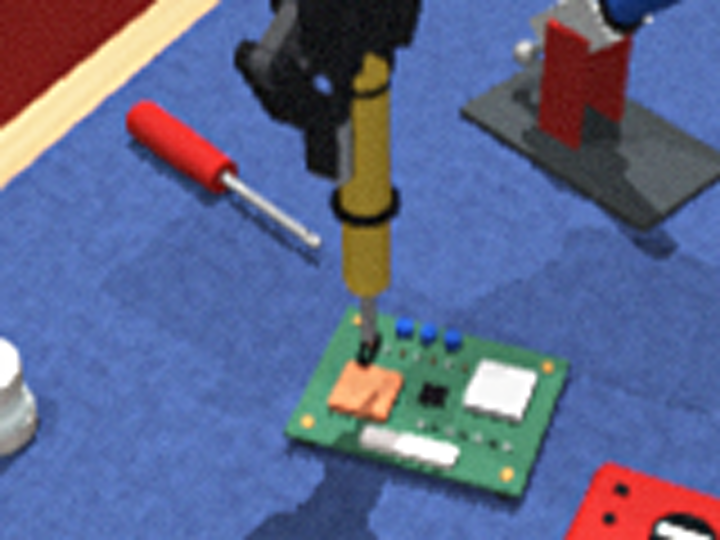

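The tip is at about pixel (245.5,197.7), against (244.5,198.0) expected for 20 mm above the can centre. The probe is upright and steady, so I'm handing in.

```bash
python3 -c "
from plant import job_done; print(job_done())"
```

```text
the job is handed in; nothing more can be done
None
```

The yellow probe is out of its holster and held upright, loop down, about 2 cm above the middle of the copper can on the near green board. I handed in at about 16 s of the 48 s allowed. The tool can't tilt, so I turned the probe upright by leaning its stem on the fixed tube's lip and letting it pivot in the grip.

**Position:** the tip is at about (615–617, −4, 40) mm, against a can top measured at (615, −4, 20). In the side view it appeared within about 1 pixel of where it should be. The top camera could not confirm the final position because the arm hid the probe.

**Tilt:** the last side-view measurements put the lean at about 2° or less.

**Steadiness:** the arm was at rest and the wrist force was about 1.5 N. Forces during the pull and pivot that I read at the end of each move stayed below about 6 N.

**Board and bystanders:** the board had not moved when I measured it just before the last descent. The blue stand, screwdriver, jar and meter looked undisturbed.

**Grip flaw:** the handle sits about 9–10 mm off the pads' centre line, near their edge. It held without slipping through the lift, carry and descent.

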